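# Refit the wax heater's dial knob and set it

### The arm

A 7-joint arm with a two-finger parallel gripper is mounted at the origin on the work surface. World frame = base frame: x ahead of the robot, y to its left, z up, the work surface at z = 0. Lengths are in m, angles in rad, forces in N, time in s.
With the tool pointing down it reaches from about 0.4 to 0.85 m from the base axis. Payload 10.4 kg.
Tool frame: the origin (TCP) lies at the very end of the fingers, on their centre line; the grasp point (between the pads) lies 19 mm behind it; z points along the fingers, y is the line along which they close (so a half turn about z gives the same grasp; the last joint's range is limited). The gripper opens to 87 mm and grips with 3 to 60 N. Pads are 19 mm wide; open, the fingers measure 117 mm over their backs; the gripper's body (75 mm by 190 mm) begins 51 mm behind the grasp point.
Start: joints at [1.092, 0.332, -0.065, 1.46, 0.022, 1.35, -0.088], TCP at [0.275, -0.561, 0.223] pointing down, gripper open.
Joint ranges: [-2.6, 2.6], [-0.5, 2.12], [-1.47, 1.34], [0.16, 2.42], [-1.27, 4.41], [0.06, 2.06], [-2.6, 2.6]. Speed limits (rad/s): [2.22, 2.22, 2.79, 2.79, 3.14, 3.14, 3.14].

### API

Orientations are given as a unit quaternion [x, y, z, w].
In Python, from bench import r gives the robot as it stands.
- The arm moves only by the tool jog_arm, called after "Emit:" by a JSON object that holds its "name" and its "arguments", one argument or row to a line. Schema: {"type":"object","properties":{"plan":{"type":"array","items":{"type":"array","items":{"type":"array","items":{"type":"number"},"minItems":5,"maxItems":5},"minItems":1,"maxItems":12},"minItems":1,"maxItems":1},"clamp_n":{"type":"number"},"only":{"type":"string"},"quiet":{"type":"boolean"},"lines":{"type":"string"}},"required":["plan"],"additionalProperties":false}. plan is a list that holds a single list of rows (three levels of brackets), with 1 to 12 rows, each of 5 numbers: dx, dy, dz in m, then a turn about the tool's z in rad, then the finger opening in m; each row is the pose to reach, as a shift and turn from the pose commanded when the call began, along the tool's axes at that moment; what a row does not reach only later rows make up. A row lasts 1/10 s, in which the tool goes at most 0.05 m and 0.15 rad, less where a joint would pass 70% of its speed; a pose out of reach is approached as far as the arm can. The fingers move at their own pace and stop on an object; clamp_n is the grip in N (left out, the last holds). Time passes only in rows, so rows that do not move let the fingers close. The tool returns the time, the measured TCP pose, the force, the opening and the grip force at its end. only (a regular expression) keeps the lines of the reply that match it, lines (a string "A,B") keeps lines A to B, and quiet returns only ok. Input that does not fit is refused with a message, and nothing moves.
- r.read_state(): the state, without advancing time (a new reading comes with each control period).
- r.camera(name): name is "scene" or "top"; returns a dict with "img" (400x640x3 uint8, red, green, blue), "fx", "fy", "cx", "cy" (pixels), "pose" (4x4, takes a point from camera to world coordinates). Camera axes: x right, y down, z forward; pixel columns grow to the right and rows downward; lengths in m; the calibration is good to about 2 mm. A picture is of the moment at which its call begins. There is no depth.
- r.close_job(): hands the job in; it is judged then, once.
Trained networks look in the newest picture that a camera, given by its name, has taken for a name from the list of things; names that differ only in an ending like _2 or _b are one class to them, and where a whole thing is asked for, a point or a joint stands for the part that bears it (a point fixed in the world has none). Each returns a list of dicts, best first, with "p" (0 to 1); they miss things now and then, are a little off and sometimes report something else, mostly with a low value. They report only what shows in the picture. A call takes as long as a camera call. They do not tell look-alikes from the thing itself.
- r.recognise(camera, label): "position" ([column, row] as shares, 0 to 1, of the picture: columns of its width, rows of its height, amid what is visible of it).
- r.regions_of(camera, label): "pixels" (400x640 bool, what is visible of it) and "position" ([column, row] as shares, 0 to 1, of the picture: columns of its width, rows of its height, amid what is visible of it).
The state is a dict: "time": time; "joint_positions": joint angles; "joint_vel": joint speeds; "joint_torque": joint torques, N m; "ee_pos": TCP position; "eef_rot": TCP orientation; "ft_force": force on the tool from outside, world axes, zero at the start; "torque": the same for the moment, N m; "width": finger opening in m; "grip_force": force on a finger pad.
Only numpy, scipy, OpenCV 4.12 (cv2) and the standard library are available. Lean on these libraries where they do the work, as an engineer would, in place of code of your own. Each camera call takes 0.05 s, during which the arm holds its last target. There are 200 camera calls.

### The job

One dial of the red wax-heater control box has lost its knob. Pick up the loose black knob, turn it on the bare D-shaft until its bore's flat matches the shaft's flat, push it on gently until it snaps fully home, then turn it clockwise until its white pointer is at that dial's orange mark and let go. Do not force it (more than about 30 N of push or wrench damages the shaft), and leave the other things on the bench where they are.

Things in the scene. Friction and masses are not known exactly. Their poses are not given: they have to be found in the camera images.
- control_box: Red box fixed to the bench, 170 x 270 x 60 mm (x, y, z), origin under its centre. On top two aluminium dial plates (58 mm wide, tops 63 mm above the bench): at (-10, +65) mm with the bare D-shaft, at (-10, -65) mm with a fixed knob like the loose one (44 mm tall). Lamps and a rocker at its +x edge rise 5 mm.
- shaft_foot (a point): On the shaft's axis at the top of the dial plate; axes as the box. Steel shaft radius 10 mm, 20 mm tall, one flat 3 mm from the axis. It turns about z from -1.05 to +1.25 rad, stiffly (0.1 N m). Its turn is not measured: at the start the flat faces the box's +x turned by -0.35 to +1.05 rad (positive counter-clockwise from above); see it by camera or find it by feel.
- shaft_tip (a point): Centre of the shaft's top, 20 mm above shaft_foot; axes as the box. The round side of the top edge tapers by 1.5 mm over 2.5 mm, the flat's corners are sharp. On the side away from the flat a sprung brass catch, centred 8 mm above the plate, stands 3 mm out of the shaft: it takes a push of about 10 N to pass it, then it snaps and holds the knob down.
- knob: Loose black knob, about 150 g, standing bore-down on the bench; origin at the centre of its underside, z up. Round body 47 mm wide, 24 mm tall; on it a grip bar 14 mm wide (y), 44 mm long (x), from 24 to 44 mm height. Pointer at -x, bore's flat on the +x side: the flats match when knob yaw = box yaw + shaft's turn, within about 0.15 rad.
- bore_mouth (a point): On the knob, at its origin: centre of the bore's mouth. Bore radius 10.6 mm, 21.5 mm deep, mouth flared to 12.1 mm over 3 mm; its flat, 3.3 mm from the axis, begins 4 mm inside. At a wrong angle the knob stops 16 mm above shaft_foot with the shaft's tip caught in the mouth; at the right angle it drops on, meets the catch at about 10 mm and snaps down to 0, on the plate.
- pointer (a point): Tip of the knob's white pointer, on the knob at (-27, 0, 0) mm.
- dial_mark (a point): Where the pointer's tip must be when the seated knob is set to the orange mark: 27 mm from shaft_foot, on the dial plate (the orange stripe lies just beyond it). The knob's yaw is then the box's yaw - 0.80 rad (clockwise of straight towards the box's -x).
- wax_block: Bystander: red wax block, 35 x 62 x 18 mm, origin at the centre of its underside.
- wax_tin: Bystander: round aluminium tin, 58 mm wide, 20 mm tall, origin at the centre of its underside.
- spray_can: Bystander: blue can, 54 mm wide, 190 mm tall, origin at the centre of its underside.
- cleaner: Bystander: white bottle with a yellow cap, 66 mm wide, 170 mm tall, origin at the centre of its underside.
- brush: Bystander: wooden ski brush, 60 x 150 x 38 mm, origin at the centre of its underside.
- scraper: Bystander: yellow scraper blade, 60 x 130 x 5 mm, lying flat, origin at the centre of its underside.
- screwdriver: Bystander: screwdriver lying on the bench near the robot.
Not all that is in view belongs to the job. Of the things like the knob, leave any that is turquoise; of the rest the larger one is meant.

How it is judged:
By the outcome, as a careful person would: the job done as asked, in the order asked, and still so for the second after the job is handed in, with the robot touching nothing.
It also fails if it takes over 64 s, if anything falls off the work surface, if the arm or the gripper's body presses on something with over 40 N, if the wrist force passes 120 N, or if a joint passes its speed limit or range.

## Working session

There is one attempt and no reset: what is moved stays moved. The work goes in short steps, Python scripts to look and compute and a tool call to move; the robot and the scene stay as the last step left them, time stands still between calls to the robot, and variables do not carry over. Pictures are saved under pics/ and viewed, at most 10 in all, crops included, and the job is handed in when it is done.

```bash
mkdir -p pics; ls; cat > h.py <<'E'
import numpy as np,cv2
from bench import r
def ray(c,u,v):
    d=c["pose"][:3,:3]@np.array([(u-c["cx"])/c["fx"],(v-c["cy"])/c["fy"],1]);return c["pose"][:3,3],d
def at_z(c,u,v,z):
    o,d=ray(c,u,v);return o+d*(z-o[2])/d[2]
def proj(c,p):
    q=np.linalg.inv(c["pose"])@np.r_[p,1];return np.array([c["fx"]*q[0]/q[2]+c["cx"],c["fy"]*q[1]/q[2]+c["cy"]])
def tri(c1,p1,c2,p2):
    o1,d1=ray(c1,*p1);o2,d2=ray(c2,*p2)
    s=np.linalg.lstsq(np.c_[d1,-d2],o2-o1,rcond=None)[0]
    a,b=o1+s[0]*d1,o2+s[1]*d2;return (a+b)/2,np.linalg.norm(a-b)
E
python3 - <<'E'
from h import *
C={}
for n in("scene","top"):
    c=C[n]=r.camera(n);cv2.imwrite(f"pics/{n}0.png",c["img"][:,:,::-1])
    print(n,c["fx"],c["cx"],c["cy"],np.round(c["pose"],3).tolist())
    for l in("knob","control_box","shaft_tip","pointer","dial_mark","bore_mouth","shaft_foot"):
        for q in r.recognise(n,l)[:4]: print(l,round(q["p"],2),np.round(np.array(q["position"])*[640,400],1))
s=r.read_state();print(s["time"],s["ee_pos"],s["eef_rot"],s["ft_force"],s["width"])
E
```

```text
pics
scene 405.2068386841116 317.3745652476946 204.81007734596645 [[0.828, 0.336, -0.448, 1.025], [0.56, -0.522, 0.644, -0.706], [-0.018, -0.784, -0.621, 0.738], [0.0, 0.0, 0.0, 1.0]]
knob 0.78 [302.5 346.5]
knob 0.77 [247.8 310. ]
knob 0.69 [264.5 279.2]
control_box 0.71 [353.2 196.3]
control_box 0.39 [260.3 281.2]
shaft_tip 0.85 [352.7 196. ]
pointer 0.74 [248.8 309.2]
pointer 0.72 [264.2 281.7]
pointer 0.63 [301.7 346.8]
dial_mark 0.6 [356.4 196.3]
bore_mouth 0.97 [301.7 346.7]
bore_mouth 0.92 [261.1 279.4]
bore_mouth 0.79 [246.  308.7]
shaft_foot 0.64 [352.8 198.3]
top 401.1212292966643 320.46901922780535 197.8637178691177 [[0.01, -0.998, 0.067, 0.491], [-1.0, -0.009, 0.012, -0.022], [-0.011, -0.067, -0.998, 1.153], [0.0, 0.0, 0.0, 1.0]]
knob 0.63 [411.  199.4]
knob 0.56 [436.9 193. ]
knob 0.49 [439.3 139.9]
control_box 0.78 [271.8 193.2]
shaft_tip 0.63 [266.9 189.9]
pointer 0.76 [440.1 141.6]
pointer 0.75 [411.5 199.3]
pointer 0.52 [437.7 193.1]
bore_mouth 0.7 [404.1 242.4]
bore_mouth 0.52 [414.2 203.3]
bore_mouth 0.52 [439. 141.]
bore_mouth 0.46 [439.2 192.7]
shaft_foot 0.58 [273.4 192. ]
0.8 [ 0.2750764  -0.56123505  0.22258307] [ 9.74152695e-01  2.25890511e-01 -4.90361259e-06  5.26520133e-05] [ 0.63813413 -0.03954308  0.23677821] 0.08730081725087563
```

View pics/scene0.png

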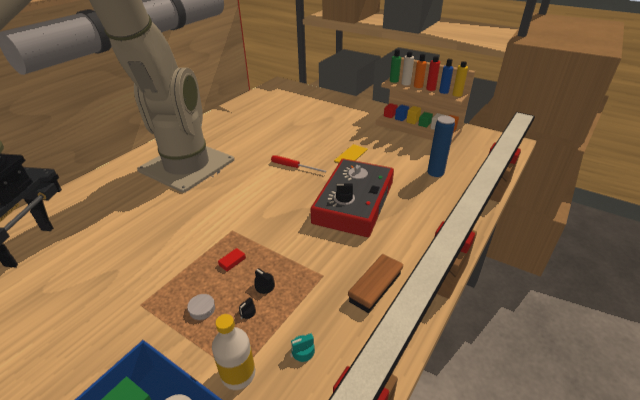

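View pics/top0.png

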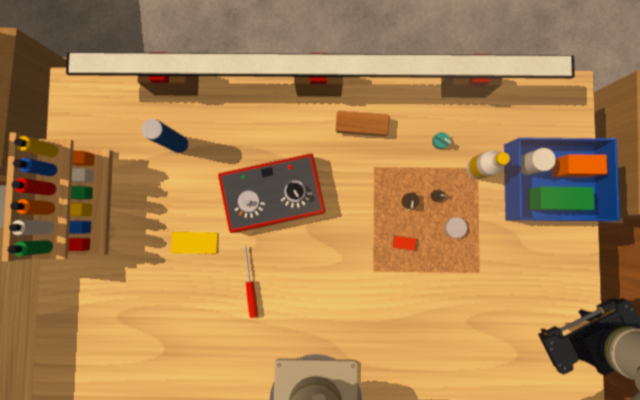

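Look-alikes: teal knob, scene (302,347) / top (441,141), to be left; small black knob, scene (248,310) / top (438,195); larger black knob, scene (264,280) / top (410,200); and the fixed knob on the box, scene (344,193). I choose the larger black one and check it in a close crop.

```bash
python3 - <<'E'
import cv2,numpy as np
s=cv2.imread("pics/scene0.png");t=cv2.imread("pics/top0.png")
f=lambda i,x,y,w,h:cv2.resize(i[y:y+h,x:x+w],(400,300),interpolation=cv2.INTER_CUBIC)
cv2.imwrite("pics/crop1.png",np.vstack([np.hstack([f(s,232,262,60,45*1),f(s,318,155,72,54)]),np.hstack([f(t,390,175,64,48),f(t,216,155,112,84)])]))
E
```

```text
(no output)
```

View pics/crop1.png

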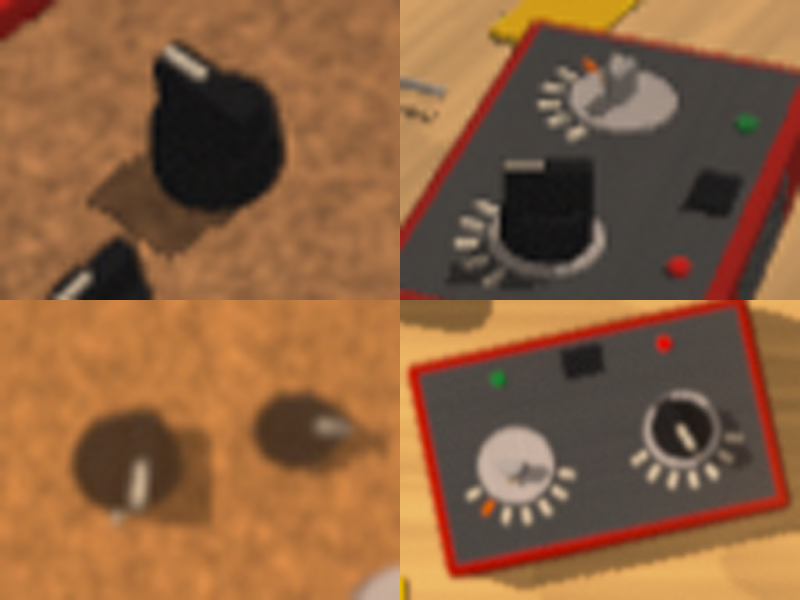

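The crop confirms it: the larger black knob is upright, with its white pointer towards the robot (-x). Bare shaft at scene (352,170) / top (249,203). Now I fit the models to the masks.

```bash
cat >> h.py <<'E'
from scipy.optimize import minimize
def cyl(R,z0,z1,n=24):
    a=np.linspace(0,2*np.pi,n,endpoint=False);return np.array([[R*np.cos(t),R*np.sin(t),z] for z in(z0,z1) for t in a])
def boxp(x,y,z0,z1): return np.array([[i*x/2,j*y/2,z] for i in(1,-1) for j in(1,-1) for z in(z0,z1)])
def place(P,q):
    c,s=np.cos(q[2]),np.sin(q[2]);return P@np.array([[c,s,0],[-s,c,0],[0,0,1]])+[q[0],q[1],q[3] if len(q)>3 else 0]
def draw(c,parts,q,roi,k=6):
    x0,y0,x1,y1=roi;m=np.zeros(((y1-y0)*k,(x1-x0)*k),np.uint8)
    for P in parts:
        uv=np.array([proj(c,p) for p in place(P,q)]);uv=((uv+.5-[x0,y0])*k-.5)
        cv2.fillConvexPoly(m,cv2.convexHull(np.round(uv*16).astype(np.int32)),255,shift=4)
    return cv2.resize(m,(x1-x0,y1-y0),interpolation=cv2.INTER_AREA)/255.
def fit(views,parts,q0,step):
    def cost(q): return sum(np.abs(draw(c,parts,q,roi)-m).sum() for c,m,roi in views)
    S=np.vstack([q0]+[np.array(q0)+np.eye(len(q0))[i]*step[i] for i in range(len(q0))])
    o=minimize(cost,q0,method="Nelder-Mead",options=dict(initial_simplex=S,xatol=1e-4,fatol=.05,maxiter=400))
    return o.x,o.fun,sum(m.sum() for _,m,_ in views)
def roi_of(m,p=8):
    y,x=np.where(m);return max(x.min()-p,0),max(y.min()-p,0),min(x.max()+p,640),min(y.max()+p,400)
KNOB=[cyl(.0235,0,.024),boxp(.044,.014,.024,.044)]
BOX=[boxp(.17,.27,0,.06)]
E
python3 - <<'E'
from h import *
V={"knob":[],"control_box":[]};near={"knob":{"scene":(264,280),"top":(410,200)},"control_box":{"scene":(353,196),"top":(272,193)}}
cs={}
for n in("scene","top"):
    c=cs[n]=r.camera(n)
    for l in V:
        R=[q for q in r.regions_of(n,l) if np.hypot(*(np.array(q["position"])*[640,400]-near[l][n]))<12]
        if not R: print("miss",n,l);continue
        m=R[0]["pixels"];roi=roi_of(m);x0,y0,x1,y1=roi;print(n,l,m.sum(),roi)
        V[l].append((c,m[y0:y1,x0:x1].astype(float),roi))
        np.save(f"m_{n}_{l}.npy",m)
p,e=tri(cs["scene"],(264,280),cs["top"],(410,200));print("tri knob",p,e)
for l,P in(("knob",KNOB),("control_box",BOX)):
    g=at_z(cs["top"],*near[l]["top"],.03)
    for y in((-.4,.0,.4) if l=="knob" else (.17,)):
      for dof in(3,4): print(l,dof,[np.round(v,4) for v in fit(V[l],P,[g[0],g[1],y,0.][:dof],[.01,.01,.3,.01][:dof])])
      for v in V[l]: print("  single",[np.round(w,4) for w in fit([v],P,[g[0],g[1],y],[.01,.01,.3])])
# pointer stripe
for n,(x,y) in near["knob"].items():
    c=cs[n];g=c["img"].astype(int).min(2);m=np.load(f"m_{n}_knob.npy");m=cv2.dilate(m.astype(np.uint8),np.ones((3,3)))>0
    w=m&(g>110);yy,xx=np.where(w);print(n,len(xx))
    if len(xx)>2:
        W=np.array([at_z(c,a,b,.044)[:2] for a,b in zip(xx,yy)]);u,s,vt=np.linalg.svd(W-W.mean(0));print(W.mean(0),vt[0],np.arctan(vt[0][1]/vt[0][0]),s)
E
```

```text
scene knob 424 (np.int64(246), np.int64(260), np.int64(283), np.int64(301))
scene control_box 4499 (np.int64(303), np.int64(150), np.int64(401), np.int64(243))
top knob 195 (np.int64(394), np.int64(185), np.int64(425), np.int64(216))
top control_box 6119 (np.int64(210), np.int64(145), np.int64(332), np.int64(240))
tri knob [ 0.56267201 -0.26170544  0.0220328 ] 0.0034216544343441454
knob 3 [array([ 0.5605, -0.262 , -0.0794]), np.float64(82.0549), np.float64(619.0)]
knob 4 [array([ 0.5615, -0.263 , -0.0584,  0.0016]), np.float64(79.7922), np.float64(619.0)]
  single [array([ 0.56  , -0.2619, -0.0512]), np.float64(22.1686), np.float64(424.0)]
  single [array([ 0.5635, -0.2617,  0.2386]), np.float64(53.6902), np.float64(195.0)]
knob 3 [array([ 0.5608, -0.2621, -0.0699]), np.float64(81.8314), np.float64(619.0)]
knob 4 [array([ 0.562 , -0.2633, -0.0128,  0.0026]), np.float64(80.0353), np.float64(619.0)]
  single [array([ 0.5602, -0.262 , -0.0677]), np.float64(22.0392), np.float64(424.0)]
  single [array([ 0.5643, -0.2626,  0.2436]), np.float64(53.6902), np.float64(195.0)]
knob 3 [array([ 0
[... 199 characters left out ...]
697]), np.float64(22.1059), np.float64(424.0)]
  single [array([ 0.5642, -0.2603,  0.2388]), np.float64(53.5176), np.float64(195.0)]
control_box 3 [array([0.5789, 0.1276, 0.2249]), np.float64(401.4353), np.float64(10618.0)]
control_box 4 [array([0.5793, 0.1275, 0.2238, 0.0028]), np.float64(384.5804), np.float64(10618.0)]
  single [array([0.5754, 0.131 , 0.2322]), np.float64(174.8784), np.float64(4499.0)]
  single [array([0.5798, 0.1278, 0.2233]), np.float64(140.3961), np.float64(6119.0)]
scene 9
[ 0.54838919 -0.26099917] [ 0.99770866 -0.06765666] -0.06770838341141701 [0.01523162 0.00309631]
top 7
[ 0.55033864 -0.26058721] [-0.98508888  0.17204621] -0.17290647867968081 [0.01039823 0.00283582]
```

Measured: knob (0.561, -0.262), yaw about -0.08, height 1–3 mm off the bench. Box (0.579, 0.128), yaw 0.224. Moving above the knob.

Emit:
{"name": "jog_arm", "arguments": {
  "plan": [
    [[0.227,-0.179,0,0.15,0.05],[0.227,-0.179,0,0.3,0.05],[0.227,-0.179,0,0.45,0.05],[0.227,-0.179,0,0.536,0.05],[0.227,-0.179,0,0.536,0.05],[0.227,-0.179,0,0.536,0.05],[0.3885,-0.142,0.1,0.536,0.05],[0.3885,-0.142,0.1,0.536,0.05],[0.3885,-0.142,0.1,0.536,0.05],[0.3885,-0.142,0.1,0.536,0.05],[0.3885,-0.142,0.1,0.536,0.05],[0.3885,-0.142,0.1,0.536,0.05]]
  ],
  "clamp_n": 15
}}

```text
time: 2.3
ee_pos: [0.5615, -0.2621, 0.1215]
eef_rot: [0.999, -0.039, -0.001, -0.0]
ft_force: [-0.8, -0.6, 1.2]
width: 0.0499
grip_force: 0.0
```

```bash
python3 - <<'E'
from h import *
s=r.read_state();print(s["ee_pos"],2*np.arctan2(s["eef_rot"][1],s["eef_rot"][0]),s["joint_positions"])
c=r.camera("scene");f=lambda i,x,y,w,h:cv2.resize(i[y:y+h,x:x+w,::-1],(400,300),interpolation=cv2.INTER_CUBIC)
t=r.camera("top");cv2.imwrite("pics/c2.png",np.hstack([f(c["img"],210,220,100,75),f(c["img"],328,150,48,36)]))
for n in("scene","top"):
  c=r.camera(n)
  for l in("shaft_tip","shaft_foot"):
    for q in r.recognise(n,l)[:3]: print(n,l,round(q["p"],2),np.round(np.array(q["position"])*[640,400],1))
  print(proj(c,[.5543,.1892,.063]),proj(c,[.5543,.1892,.083]))
  # plate: bright grey pixels near
  u,v=proj(c,[.5543,.1892,.063]);I=c["img"].astype(int);Y,X=np.mgrid[:400,:640]
  m=(I.min(2)>110)&(np.hypot(X-u,Y-v)<16)
  n_,L,st,ce=cv2.connectedComponentsWithStats(m.astype(np.uint8));k=1+st[1:,4].argmax();cn=cv2.findContours((L==k).astype(np.uint8),0,1)[0][0]
  e=cv2.fitEllipse(cv2.convexHull(cn));print(n,"plate",e,at_z(c,*e[0],.063))
E
```

```text
[ 0.56148015 -0.2620547   0.12154442] -0.07885537477196948 [ 0.57778167  0.40810788 -0.27265496  1.58581262  0.11613773  1.16552022
 -1.36926462]
scene shaft_tip 0.72 [352.9 198.6]
scene shaft_foot 0.95 [352.6 199.3]
[358.66794198 172.47473575] [358.97791345 166.81812177]
scene plate ((356.3541564941406, 171.706787109375), (11.431473731994629, 21.36771583557129), 102.8253173828125) [0.54646706 0.1890734  0.063     ]
top shaft_tip 0.74 [267.8 192.2]
top shaft_foot 0.65 [192.8 242. ]
top shaft_foot 0.58 [274.4 193.5]
[247.89936203 201.04284504] [246.46743152 200.59862848]
top plate ((246.29974365234375, 202.9981689453125), (21.431753158569336, 27.484207153320312), 33.69881820678711) [0.54891762 0.19345184 0.063     ]
```

View pics/c2.png

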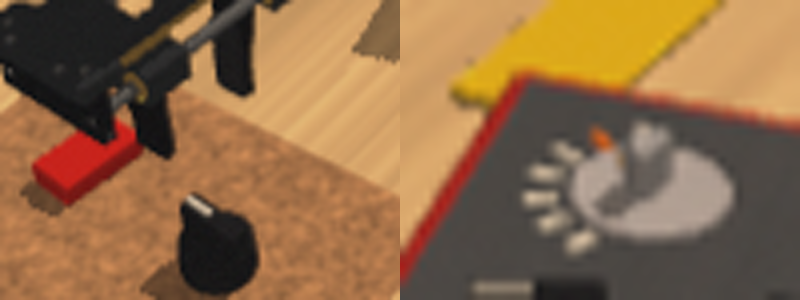

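Shaft plate centre in the crops is scene (358.6, 173) / top (248.2, 201.2), which agrees with the predicted shaft_foot (0.554, 0.189, 0.063). The knob stands clear under the fingers, so I go down and grip.

Emit:
{"name": "jog_arm", "arguments": {
  "plan": [
    [[0,0,0.045,0,0.05],[0,0,0.075,0,0.05],[0,0,0.0945,0,0.05],[0,0,0.0945,0,0.05],[0,0,0.0945,0,0.0],[0,0,0.0945,0,0.0],[0,0,0.0945,0,0.0],[0,0,0.0945,0,0.0],[0,0,0.0945,0,0.0]]
  ],
  "clamp_n": 15
}}

```text
time: 3.6
ee_pos: [0.5617, -0.2629, 0.0286]
eef_rot: [0.999, -0.04, 0.0, 0.0]
ft_force: [0.3, -0.2, -0.0]
width: 0.0178
grip_force: 0.0
```

```bash
python3 - <<'E'
from h import *
s=r.read_state();print(s["ee_pos"],s["ft_force"],s["width"],s["grip_force"])
E
```

```text
[ 0.56172862 -0.26286646  0.02864531] [ 0.25088968 -0.20474391 -0.0168182 ] 0.017801338980062885 0.0
```

Emit:
{"name": "jog_arm", "arguments": {
  "plan": [
    [[0,0,0,0,0.0],[0,0,0,0,0.0],[0,0,0,0,0.0],[0,0,-0.03,0,0.0],[0,0,-0.07,0,0.0],[0,0,-0.11,0,0.0],[0,0,-0.13,0,0.0],[0,0,-0.13,0,0.0]]
  ],
  "clamp_n": 30
}}

```text
time: 4.4
ee_pos: [0.563, -0.2633, 0.1613]
eef_rot: [0.999, -0.04, 0.003, 0.001]
ft_force: [0.1, 0.1, -1.2]
width: 0.0138
grip_force: 30.0
```

```bash
python3 - <<'E'
from h import *
s=r.read_state();print(s["ee_pos"],s["ft_force"],s["torque"],2*np.arctan2(s["eef_rot"][1],s["eef_rot"][0]))
a,b=r.camera("scene"),r.camera("top")
f=lambda i,x,y,w,h:cv2.resize(i[y:y+h,x:x+w,::-1],(400,300),interpolation=cv2.INTER_CUBIC)
u,v=proj(a,s["ee_pos"]).astype(int);cv2.imwrite("pics/c3.png",f(a["img"],u-50,v-30,100,75))
for n in("scene",):
  for q in r.recognise(n,"knob")[:4]: print(n,round(q["p"],2),np.round(np.array(q["position"])*[640,400],1))
E
```

```text
[ 0.56303513 -0.26329652  0.16132705] [ 0.10090028  0.06742634 -1.23908214] [0.0170758  0.01323339 0.0497813 ] -0.0802974073126109
scene 0.65 [261.8 242.7]
scene 0.58 [301.5 345.5]
scene 0.53 [245.1 309.4]
scene 0.35 [438.8 149.2]
```

View pics/c3.png

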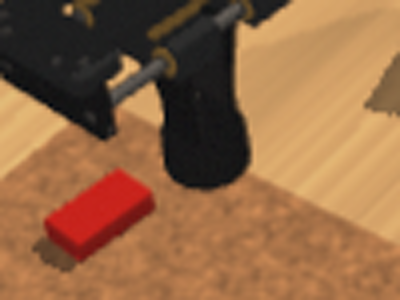

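Knob gripped (opening 13.8 mm on the 14 mm bar). Carrying it above the shaft and turning it to the counter-clockwise end of the search.

Emit:
{"name": "jog_arm", "arguments": {
  "plan": [
    [[-0.005,-0.05,0,-0.15,0],[-0.01,-0.1,0,-0.3,0],[-0.015,-0.15,0,-0.45,0],[-0.02,-0.2,0,-0.6,0],[-0.025,-0.25,0,-0.75,0],[-0.03,-0.3,0,-0.9,0],[-0.035,-0.35,0,-1.05,0],[-0.04,-0.4,0,-1.2,0],[-0.045,-0.45,0,-1.35,0],[-0.045,-0.45,0,-1.45,0],[-0.045,-0.45,0,-1.45,0],[-0.045,-0.45,0,-1.45,0]]
  ]
}}

```text
time: 5.75
ee_pos: [0.5524, 0.1879, 0.1566]
eef_rot: [0.776, 0.631, -0.001, -0.0]
ft_force: [0.0, -0.3, -0.9]
width: 0.0139
grip_force: 30.0
```

```bash
python3 - <<'E'
from h import *
s=r.read_state();print(s["time"],s["ee_pos"],s["eef_rot"],s["ft_force"],s["torque"],2*np.arctan2(s["eef_rot"][1],s["eef_rot"][0]),s["joint_positions"])
a,b=r.camera("scene"),r.camera("top")
f=lambda i,x,y,w,h:cv2.resize(i[y:y+h,x:x+w,::-1],(400,300),interpolation=cv2.INTER_CUBIC)
cv2.imwrite("pics/c4.png",np.hstack([f(a["img"],318,120,80,60),f(b["img"],200,160,100,75)]))
p=s["ee_pos"];print(proj(a,[p[0],p[1],p[2]-.0286]),proj(a,[.5543,.1892,.083]))
E
```

```text
5.75 [0.55241326 0.18793274 0.15657194] [ 7.75903449e-01  6.30850560e-01 -1.16390352e-03 -2.31095269e-04] [ 0.00726515 -0.3085728  -0.94567636] [-0.04884155 -0.05147354 -0.00786266] 1.3652990275512418 [ 0.1665503   0.37292212 -0.70590885  1.62850648  0.25286607  1.23630075
 -0.79513042]
[358.90837194 153.66972326] [358.97791345 166.81812177]
```

View pics/c4.png

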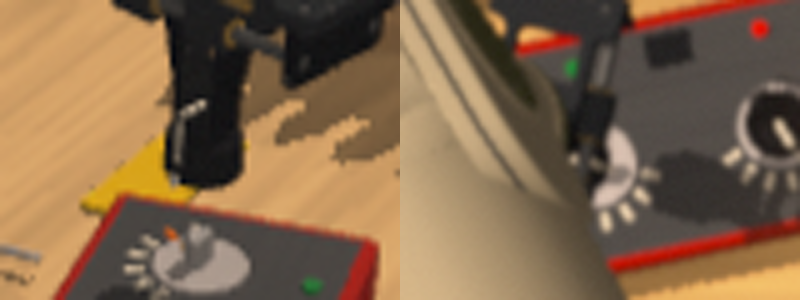

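Knob body is centred at scene column 358.8, and the shaft top is at about 358, so they line up. Correcting 2 mm and lowering to just above contact.

Emit:
{"name": "jog_arm", "arguments": {
  "plan": [
    [[0.0017,0.0016,0.02,0,0],[0.0017,0.0016,0.035,0,0],[0.0017,0.0016,0.04,0,0],[0.0017,0.0016,0.04,0,0]]
  ]
}}

```text
time: 6.25
ee_pos: [0.5541, 0.19, 0.1171]
eef_rot: [0.775, 0.632, -0.001, -0.0]
ft_force: [-0.5, 0.3, -0.9]
width: 0.0135
grip_force: 30.0
```

Emit:
{"name": "jog_arm", "arguments": {
  "plan": [
    [[0,0,0.003,0,0],[0,0,0.006,0,0],[0,0,0.006,0,0]]
  ]
}}

```text
time: 6.55
ee_pos: [0.5546, 0.1908, 0.112]
eef_rot: [0.775, 0.633, -0.0, 0.0]
ft_force: [0.5, -0.2, -1.1]
width: 0.014
grip_force: 30.0
```

Emit:
{"name": "jog_arm", "arguments": {
  "plan": [
    [[0,0,0.002,0,0],[0,0,0.002,0,0]]
  ]
}}

```text
time: 6.75
ee_pos: [0.5546, 0.1907, 0.11]
eef_rot: [0.775, 0.633, -0.0, 0.0]
ft_force: [-0.7, -0.5, -1.5]
width: 0.0139
grip_force: 30.0
```

Emit:
{"name": "jog_arm", "arguments": {
  "plan": [
    [[0,0,0.001,0,0],[0,0,0.002,0,0],[0,0,0.002,0,0]]
  ]
}}

```text
time: 7.05
ee_pos: [0.5546, 0.1902, 0.108]
eef_rot: [0.775, 0.632, -0.0, 0.0]
ft_force: [-0.8, -2.1, 0.8]
width: 0.0137
grip_force: 30.0
```

Emit:
{"name": "jog_arm", "arguments": {
  "plan": [
    [[0,0,0.001,0,0],[0,0,0.001,0,0]]
  ]
}}

```text
time: 7.25
ee_pos: [0.5547, 0.1901, 0.1074]
eef_rot: [0.775, 0.632, -0.0, 0.0]
ft_force: [-2.3, -3.9, 5.4]
width: 0.0137
grip_force: 30.0
```

Emit:
{"name": "jog_arm", "arguments": {
  "plan": [
    [[0,0,0.001,0,0],[0,0,0.001,0,0]]
  ]
}}

```text
time: 7.45
ee_pos: [0.5548, 0.1902, 0.1072]
eef_rot: [0.775, 0.632, -0.0, 0.001]
ft_force: [-4.6, -5.8, 12.3]
width: 0.0136
grip_force: 30.0
```

Contact at 15.6 mm above the plate, as expected for a wrong angle. I ease sideways with the measured force and turn clockwise under light push.

Emit:
{"name": "jog_arm", "arguments": {
  "plan": [
    [[-0.0009,-0.0004,-0.0006,0,0],[-0.0009,-0.0004,-0.0006,0.05,0]]
  ]
}}

```text
time: 7.65
ee_pos: [0.5544, 0.1898, 0.1072]
eef_rot: [0.79, 0.613, 0.0, 0.0]
ft_force: [-1.6, -3.2, 6.3]
width: 0.0139
grip_force: 30.0
```

Emit:
{"name": "jog_arm", "arguments": {
  "plan": [
    [[0,0,0,0.08,0],[0,0,0,0.16,0],[0,0,0,0.2,0]]
  ]
}}

```text
time: 7.95
ee_pos: [0.5545, 0.1898, 0.1072]
eef_rot: [0.848, 0.53, 0.0, 0.0]
ft_force: [-1.4, -4.0, 5.2]
width: 0.014
grip_force: 30.0
```

Emit:
{"name": "jog_arm", "arguments": {
  "plan": [
    [[0,0,0,0.08,0],[0,0,0,0.16,0],[0,0,0,0.2,0]]
  ]
}}

```text
time: 8.25
ee_pos: [0.5544, 0.1898, 0.1072]
eef_rot: [0.897, 0.442, 0.0, 0.0]
ft_force: [-0.5, -3.3, 5.1]
width: 0.0138
grip_force: 30.0
```

Emit:
{"name": "jog_arm", "arguments": {
  "plan": [
    [[-0.0003,0.0003,0,0.07,0],[-0.0003,0.0003,0,0.14,0],[-0.0003,0.0003,0,0.2,0]]
  ]
}}

```text
time: 8.55
ee_pos: [0.5543, 0.1897, 0.1072]
eef_rot: [0.936, 0.351, 0.0, 0.0]
ft_force: [-1.9, -2.7, 4.1]
width: 0.0141
grip_force: 30.0
```

```bash
python3 -c "
from h import *;s=r.read_state();print(s['torque'])"
```

```text
[-0.61359628  0.42514552 -0.01631512]
```

Emit:
{"name": "jog_arm", "arguments": {
  "plan": [
    [[0,0,0,0.07,0],[0,0,0,0.14,0],[0,0,0,0.2,0]]
  ]
}}

```text
time: 8.85
ee_pos: [0.5543, 0.1898, 0.1071]
eef_rot: [0.967, 0.256, 0.0, 0.0]
ft_force: [-1.7, -2.6, 3.9]
width: 0.0137
grip_force: 30.0
```

```bash
python3 -c "
from h import *;s=r.read_state();print(s['torque'])"
```

```text
[-0.61636165  0.4027696   0.01820948]
```

Emit:
{"name": "jog_arm", "arguments": {
  "plan": [
    [[-0.0003,0,0.0003,0.07,0],[-0.0003,0,0.0003,0.14,0],[-0.0003,0,0.0003,0.2,0]]
  ]
}}

```text
time: 9.15
ee_pos: [0.5541, 0.1897, 0.1068]
eef_rot: [0.987, 0.158, 0.001, -0.0]
ft_force: [-1.0, -1.5, 3.9]
width: 0.0138
grip_force: 30.0
```

Emit:
{"name": "jog_arm", "arguments": {
  "plan": [
    [[0,0,0,0.07,0],[0,0,0,0.14,0],[0,0,0,0.2,0]]
  ]
}}

```text
time: 9.45
ee_pos: [0.554, 0.1895, 0.1064]
eef_rot: [0.998, 0.058, 0.0, -0.0]
ft_force: [0.0, -2.4, 0.7]
width: 0.0137
grip_force: 30.0
```

Force fell away and the height dropped at yaw 0.116. I push down here.

Emit:
{"name": "jog_arm", "arguments": {
  "plan": [
    [[0,0,0.001,0,0],[0,0,0.001,0,0]]
  ]
}}

```text
time: 9.65
ee_pos: [0.5539, 0.1894, 0.1052]
eef_rot: [0.998, 0.061, 0.0, 0.0]
ft_force: [0.6, -2.4, 0.2]
width: 0.0136
grip_force: 30.0
```

Emit:
{"name": "jog_arm", "arguments": {
  "plan": [
    [[0,0,0.0005,0.04,0],[0,0,0.0005,0.04,0]]
  ]
}}

```text
time: 9.85
ee_pos: [0.5538, 0.1893, 0.1046]
eef_rot: [0.999, 0.04, -0.0, 0.0]
ft_force: [0.8, -2.7, 0.4]
width: 0.0137
grip_force: 30.0
```

Emit:
{"name": "jog_arm", "arguments": {
  "plan": [
    [[0,0.0003,0.0015,0,0],[0,0.0003,0.003,0,0],[0,0.0003,0.003,0,0]]
  ]
}}

```text
time: 10.15
ee_pos: [0.5538, 0.1892, 0.1019]
eef_rot: [0.999, 0.04, 0.0, 0.0]
ft_force: [-0.5, -2.2, 2.5]
width: 0.0136
grip_force: 30.0
```

```bash
python3 -c "
from h import *;s=r.read_state();print(s['torque'])"
```

```text
[-0.54782449  0.2388734  -0.03613218]
```

Emit:
{"name": "jog_arm", "arguments": {
  "plan": [
    [[0,0,0.0007,0,0],[0,0,0.0012,0,0],[0,0,0.0012,0,0]]
  ]
}}

```text
time: 10.45
ee_pos: [0.5539, 0.1892, 0.1012]
eef_rot: [0.999, 0.04, 0.0, 0.0]
ft_force: [-1.8, -3.1, 7.8]
width: 0.0136
grip_force: 30.0
```

Emit:
{"name": "jog_arm", "arguments": {
  "plan": [
    [[0,0,0.0006,0,0],[0,0,0.0006,0,0]]
  ]
}}

```text
time: 10.65
ee_pos: [0.5539, 0.1893, 0.1007]
eef_rot: [0.999, 0.04, 0.0, 0.0]
ft_force: [-2.7, -3.3, 7.4]
width: 0.0138
grip_force: 30.0
```

Emit:
{"name": "jog_arm", "arguments": {
  "plan": [
    [[-0.0003,0.0003,0.0006,0,0],[-0.0003,0.0003,0.001,0,0],[-0.0003,0.0003,0.001,0,0]]
  ]
}}

```text
time: 10.95
ee_pos: [0.5539, 0.1892, 0.1]
eef_rot: [0.999, 0.04, 0.001, -0.0]
ft_force: [-2.1, -2.2, 8.2]
width: 0.0136
grip_force: 30.0
```

Emit:
{"name": "jog_arm", "arguments": {
  "plan": [
    [[0,0,0.0006,0,0],[0,0,0.001,0,0],[0,0,0.001,0,0]]
  ]
}}

```text
time: 11.25
ee_pos: [0.5539, 0.1892, 0.099]
eef_rot: [0.999, 0.04, 0.001, -0.0]
ft_force: [-2.1, -3.1, 8.1]
width: 0.0139
grip_force: 30.0
```

Emit:
{"name": "jog_arm", "arguments": {
  "plan": [
    [[0,0,0.001,0,0],[0,0,0.002,0,0],[0,0,0.003,0,0],[0,0,0.003,0,0]]
  ]
}}

```text
time: 11.65
ee_pos: [0.5538, 0.189, 0.0954]
eef_rot: [0.999, 0.04, 0.0, -0.0]
ft_force: [0.1, -2.0, 2.5]
width: 0.0135
grip_force: 30.0
```

Emit:
{"name": "jog_arm", "arguments": {
  "plan": [
    [[0,0,0.001,0,0],[0,0,0.002,0,0],[0,0,0.003,0,0],[0,0,0.003,0,0]]
  ]
}}

```text
time: 12.05
ee_pos: [0.5538, 0.1888, 0.0916]
eef_rot: [0.999, 0.04, 0.0, -0.0]
ft_force: [3.8, -0.4, -4.6]
width: 0.0133
grip_force: 30.0
```

Emit:
{"name": "jog_arm", "arguments": {
  "plan": [
    [[0.0003,0,0.0006,0,0],[0.0003,0,0.001,0,0],[0.0003,0,0.001,0,0]]
  ]
}}

```text
time: 12.35
ee_pos: [0.5539, 0.1888, 0.0914]
eef_rot: [0.999, 0.04, 0.0, 0.0]
ft_force: [-0.0, -2.7, 4.3]
width: 0.0138
grip_force: 30.0
```

Emit:
{"name": "jog_arm", "arguments": {
  "plan": [
    [[0,0,0.0006,0,0],[0,0,0.001,0,0],[0,0,0.001,0,0]]
  ]
}}

```text
time: 12.65
ee_pos: [0.5539, 0.1888, 0.0914]
eef_rot: [0.999, 0.04, 0.0, 0.0]
ft_force: [-4.5, -4.7, 13.5]
width: 0.0131
grip_force: 30.0
```

Hard stop at the plate height: seated. I relieve the push and turn clockwise to yaw 0.224-0.80=-0.576, which is +0.656 about the tool.

Emit:
{"name": "jog_arm", "arguments": {
  "plan": [
    [[-0.0003,0.0004,-0.0011,0.05,0],[-0.0003,0.0004,-0.0011,0.14,0],[-0.0003,0.0004,-0.0011,0.23,0],[-0.0003,0.0004,-0.0011,0.32,0],[-0.0003,0.0004,-0.0011,0.4,0],[-0.0003,0.0004,-0.0011,0.4,0]]
  ]
}}

```text
time: 13.25
ee_pos: [0.5539, 0.1887, 0.0914]
eef_rot: [0.987, -0.16, 0.0, -0.0]
ft_force: [0.3, -2.3, 2.4]
width: 0.014
grip_force: 30.0
```

```bash
python3 -c "
from h import *;s=r.read_state();print(s['torque'],2*np.arctan2(s['eef_rot'][1],s['eef_rot'][0]),s['joint_positions'])"
```

```text
[-0.22518087 -0.37431648  0.0635793 ] -0.3211370379528689 [-0.0734801   0.38287821 -0.40462936  1.7049619   0.16717384  1.08690121
 -2.42175493]
```

Emit:
{"name": "jog_arm", "arguments": {
  "plan": [
    [[0,0.0002,0,0.06,0],[0,0.0002,0,0.12,0],[0,0.0002,0,0.12,0]]
  ]
}}

```text
time: 13.55
ee_pos: [0.5539, 0.1884, 0.0914]
eef_rot: [0.976, -0.218, 0.0, -0.0]
ft_force: [1.8, -0.7, 2.8]
width: 0.0139
grip_force: 30.0
```

```bash
python3 -c "
from h import *;s=r.read_state();print(s['torque'],2*np.arctan2(s['eef_rot'][1],s['eef_rot'][0]),s['joint_positions'])"
```

```text
[-0.25043753 -0.51790754  0.03544176] -0.43877797468548435 [-0.09142357  0.37946686 -0.38186391  1.70623795  0.15699483  1.08498624
 -2.53165461]
```

Max 12 rows per call at .15 → 1.8 rad per call; 2 calls. Lift: first rows open.

Joint 7 is close to its limit (-2.53 of -2.6), so I let go, lift, look, and regrasp a half turn round.

Emit:
{"name": "jog_arm", "arguments": {
  "plan": [
    [[0,0,0,0,0.04],[0,0,0,0,0.04],[0,0,0,0,0.04],[0,0,-0.02,0,0.04],[0,0,-0.06,0,0.04],[0,0,-0.1,-0.15,0.04],[0,0,-0.1,-0.3,0.04],[0,0,-0.1,-0.45,0.04],[0,0,-0.1,-0.6,0.04],[0,0,-0.1,-0.75,0.04],[0,0,-0.1,-0.9,0.04],[0,0,-0.1,-1.05,0.04]]
  ]
}}

```text
time: 14.75
ee_pos: [0.5532, 0.1883, 0.1909]
eef_rot: [0.953, 0.304, -0.0, -0.0]
ft_force: [-0.2, -0.5, -0.1]
width: 0.0401
grip_force: 0.0
```

Emit:
{"name": "jog_arm", "arguments": {
  "plan": [
    [[0,0,0,-0.15,0.04],[0,0,0,-0.3,0.04],[0,0,0,-0.45,0.04],[0,0,0,-0.6,0.04],[0,0,0,-0.75,0.04],[0,0,0,-0.9,0.04],[0,0,0,-1.05,0.04],[0,0,0,-1.2,0.04],[0,0,0,-1.35,0.04],[0,0,0,-1.5,0.04],[0,0,0,-1.65,0.04],[0,0,0,-1.8,0.04]]
  ]
}}

```text
time: 15.95
ee_pos: [0.5532, 0.1883, 0.1909]
eef_rot: [0.354, 0.935, -0.0, -0.0]
ft_force: [0.7, 0.5, 0.4]
width: 0.0399
grip_force: 0.0
```

Emit:
{"name": "jog_arm", "arguments": {
  "plan": [
    [[0,0,0,-0.15,0.04],[0,0,0,-0.29,0.04],[0,0,0,-0.29,0.04],[0,0,0,-0.29,0.04]]
  ]
}}

```text
time: 16.35
ee_pos: [0.5534, 0.1882, 0.191]
eef_rot: [0.221, 0.975, -0.0, -0.0]
ft_force: [0.8, -0.1, -0.8]
width: 0.0402
grip_force: 0.0
```

```bash
python3 - <<'E'
from h import *
s=r.read_state();R=s['eef_rot'];print(s["ee_pos"],R,2*np.arctan2(R[1],R[0]),s["ft_force"],s["joint_positions"])
a=r.camera("scene");b=r.camera("top")
f=lambda i,x,y,w,h:cv2.resize(i[y:y+h,x:x+w,::-1],(400,300),interpolation=cv2.INTER_CUBIC)
cv2.imwrite("pics/c5.png",np.hstack([f(a["img"],318,140,80,60),f(b["img"],200,160,100,75)]))
for n in("scene",):
  for l in("knob","pointer"):
    for q in r.recognise(n,l)[:4]: print(n,l,round(q["p"],2),np.round(np.array(q["position"])*[640,400],1))
E
```

```text
[0.55338668 0.18818198 0.19098675] [ 2.20965755e-01  9.75281548e-01 -1.10860249e-05 -1.93252192e-04] 2.6959834609891375 [ 0.80157193 -0.10001531 -0.75505757] [ 0.26980254  0.38054123 -0.84501999  1.58073367  0.291203    1.31246494
  0.51044177]
scene knob 0.75 [303.3 343.6]
scene knob 0.66 [246.  308.5]
scene knob 0.6 [360.1 167.4]
scene pointer 0.78 [303.7 348.2]
scene pointer 0.72 [246.7 309.6]
scene pointer 0.49 [359.9 166. ]
```

View pics/c5.png

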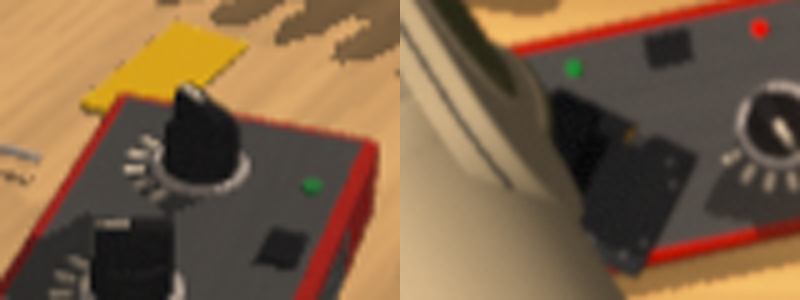

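The knob is seated flush on the plate, base at crop (203,165). Coming down to regrasp.

Emit:
{"name": "jog_arm", "arguments": {
  "plan": [
    [[-0.0002,0.0008,0.04,0,0.04],[-0.0002,0.0008,0.075,0,0.04],[-0.0002,0.0008,0.098,0,0.04],[-0.0002,0.0008,0.098,0,0.04],[-0.0002,0.0008,0.098,0,0],[-0.0002,0.0008,0.098,0,0],[-0.0002,0.0008,0.098,0,0],[-0.0002,0.0008,0.098,0,0],[-0.0002,0.0008,0.098,0,0],[-0.0002,0.0008,0.098,0,0],[-0.0002,0.0008,0.098,0,0]]
  ],
  "clamp_n": 20
}}

```text
time: 17.65
ee_pos: [0.5543, 0.1884, 0.0939]
eef_rot: [0.219, 0.976, -0.0, 0.0]
ft_force: [-3.1, -2.6, 6.8]
width: 0.0136
grip_force: 20.0
```

```bash
python3 -c "
from h import *;s=r.read_state();print(s['torque'],2*np.arctan2(s['eef_rot'][1],s['eef_rot'][0])-np.pi)"
```

```text
[-0.58948167  0.42337986  0.12430782] -0.4421589317625574
```

Emit:
{"name": "jog_arm", "arguments": {
  "plan": [
    [[0,-0.0004,-0.0008,0.05,0],[0,-0.0004,-0.0008,0.1,0],[0,-0.0004,-0.0008,0.134,0],[0,-0.0004,-0.0008,0.134,0],[0,-0.0004,-0.0008,0.134,0]]
  ]
}}

```text
time: 18.15
ee_pos: [0.5542, 0.1881, 0.094]
eef_rot: [0.284, 0.959, -0.0, 0.0]
ft_force: [0.3, -2.0, -2.0]
width: 0.0139
grip_force: 20.0
```

```bash
python3 -c "
from h import *;s=r.read_state();print(s['torque'],2*np.arctan2(s['eef_rot'][1],s['eef_rot'][0])-np.pi)"
```

```text
[-0.32494411 -0.57304983  0.06122488] -0.5751037627270765
```

Emit:
{"name": "jog_arm", "arguments": {
  "plan": [
    [[0,0,0,0,0.04],[0,0,0,0,0.04],[0,0,0,0,0.04],[0,0,-0.03,0,0.04],[0,0,-0.07,0,0.04],[0,0,-0.11,0,0.04],[-0.094,-0.237,-0.11,0,0.04],[-0.094,-0.237,-0.11,0,0.04],[-0.094,-0.237,-0.11,0,0.04],[-0.094,-0.237,-0.11,0,0.04],[-0.094,-0.237,-0.11,0,0.04],[-0.094,-0.237,-0.11,0,0.04]]
  ]
}}

```text
time: 19.35
ee_pos: [0.5023, -0.0685, 0.2038]
eef_rot: [0.288, 0.958, -0.001, -0.0]
ft_force: [0.4, 1.1, -0.4]
width: 0.0398
grip_force: 0.0
```

```bash
python3 - <<'E'
from h import *
a=r.camera("scene");b=r.camera("top")
f=lambda i,x,y,w,h:cv2.resize(i[y:y+h,x:x+w,::-1],(400,300),interpolation=cv2.INTER_CUBIC)
for z in(.063,.066): print(z,proj(a,[.5540,.1890,z]))
for c,x in((a,(318,140,80,60)),(b,(216,165,80,60))):
    for th in(-.576,-.476,-.676):
        p=np.array([.554-.022*np.cos(th),.189-.022*np.sin(th),.107]);q=np.array([.554-.036*np.cos(th),.189-.036*np.sin(th),.063]);print(th,proj(c,p),(proj(c,q)))
    c["img"]=c["img"].copy()
cv2.imwrite("pics/c6.png",np.hstack([f(a["img"],318,140,80,60),f(b["img"],216,165,80,60)]))
# silhouette fit of seated knob
V=[]
for c in(a,b):
    u,v=proj(c,[.554,.189,.085]).astype(int);x0,y0,x1,y1=u-20,v-20,u+20,v+20
    n="scene" if c is a else "top"
    for q in r.regions_of(n,"knob"):
        if np.hypot(*(np.array(q["position"])*[640,400]-[u,v]))<9:
            V.append((c,q["pixels"][y0:y1,x0:x1].astype(float),(x0,y0,x1,y1)));print(n,q["pixels"].sum());break
for v in V+[None]:
    vv=V if v is None else [v]
    print([np.round(x,4) for x in fit(vv,KNOB,[.554,.189,-.5,.063] if v is None else [.554,.189,-.5],[.005,.005,.2,.005][:4 if v is None else 3])]) if v is None else None
E
```

```text
0.063 [358.54667824 172.47608181]
0.066 [358.59257919 171.63502603]
-0.576 [355.76749862 156.25241593] [353.06058394 166.46198809]
-0.476 [355.11946358 156.43361072] [352.02940757 166.75947019]
-0.676 [356.4489908  156.10710731] [354.14359597 166.22379025]
-0.576 [240.01932382 207.15507403] [240.53897635 212.15138164]
-0.476 [240.73465868 207.58392523] [241.66337131 212.82614929]
-0.676 [239.35144939 206.65633171] [239.48928543 211.36676898]
scene 220
top 249
[array([ 0.556 ,  0.1865, -0.4518,  0.066 ]), np.float64(80.0353), np.float64(469.0)]
```

View pics/c6.png

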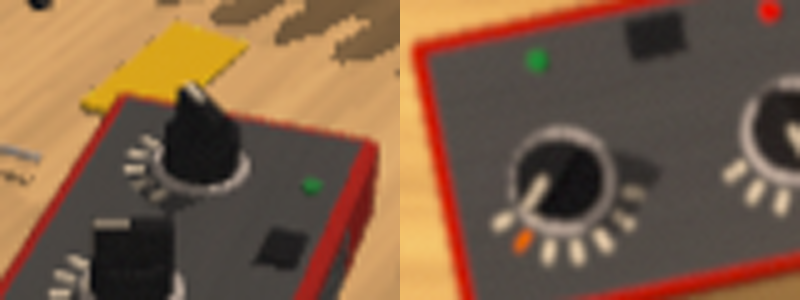

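The knob sits on the plate with its pointer close to the orange mark (top crop: stripe (545,180)→(530,212), mark (523,240)). I measure the angles properly.

```bash
python3 - <<'E'
from h import *
for n in("scene","top"):
    c=r.camera(n);I=c["img"].astype(float);k=6
    for nm,p in(("top stripe",[.554+.012*-.85,.189+.012*.5,.107]),):
        u,v=proj(c,p);u,v=int(u),int(v);x0,y0=u-9,v-9
        J=cv2.resize(I[y0:y0+18,x0:x0+18].min(2),None,fx=k,fy=k,interpolation=cv2.INTER_CUBIC)
        m=(J>75)
        N,L,S,C=cv2.connectedComponentsWithStats(m.astype(np.uint8))
        for j in range(1,N):
            yy,xx=np.where(L==j);uv=np.c_[(xx+.5)/k-.5+x0,(yy+.5)/k-.5+y0]
            if len(xx)<40: continue
            z=.107;W=np.array([at_z(c,a,b,z)[:2] for a,b in uv]);_,s,vt=np.linalg.svd(W-W.mean(0),full_matrices=False)
            print(n,len(xx),uv.mean(0),W.mean(0),"yaw",np.arctan(vt[0][1]/vt[0][0]),"center-based",np.arctan2(.189-W.mean(0)[1],.554-W.mean(0)[0]),s[1]/s[0])
    # orange mark
    H=cv2.cvtColor(c["img"],cv2.COLOR_RGB2HSV);m=(H[...,0]>5)&(H[...,0]<16)&(H[...,1]>190)&(H[...,2]>120);u,v=proj(c,[.525,.208,.063]);Y,X=np.mgrid[:400,:640];m&=np.hypot(X-u,Y-v)<7
    if m.any():
        q=at_z(c,X[m].mean(),Y[m].mean(),.062);print(n,"orange",m.sum(),q,"yaw",np.arctan2(.189-q[1],.554-q[0]),np.hypot(.189-q[1],.554-q[0]))
E
```

```text
scene 2001 [361.87052307 157.42199733] [0.55383235 0.20499696] yaw -1.246087575733558 center-based -1.560316678333316 0.6347364732870546
scene orange 1 [0.50177912 0.24010526 0.062     ] yaw -0.7746014710982914 0.07306687240407096
top 4501 [240.88211879 206.30795009] [0.53779791 0.19877725] yaw 0.7453731258851551 center-based -0.5429567954213493 0.721260810227522
top orange 8 [0.52219624 0.2099119  0.062     ] yaw -0.5816500308065943 0.038062932461224414
```

```bash
python3 - <<'E'
from h import *
for n in("top","scene"):
    c=r.camera(n);I=c["img"].astype(float).min(2)
    best=[]
    Y,X=np.mgrid[:400,:640]
    u,v=proj(c,[.554,.189,.107]);
    pts=[(x,y) for x in range(int(u)-10,int(u)+11) for y in range(int(v)-10,int(v)+11) if np.hypot(*(at_z(c,x,y,.107)[:2]-[.554,.189]))<.0225]
    W=np.array([at_z(c,x,y,.107)[:2] for x,y in pts]);g=np.array([I[y,x] for x,y in pts]);
    w=np.clip(g-60,0,None);
    if n=="scene": w[(W[:,0]-.554)*.85-(W[:,1]-.189)*.5>.003]=0
    mu=(w[:,None]*W).sum(0)/w.sum();D=W-mu;Cv=(w[:,None]*D).T@D/w.sum();e,V=np.linalg.eigh(Cv);d=V[:,1];print(n,(w>0).sum(),mu,"yaw",np.arctan(d[1]/d[0]),"ctr",np.arctan2(.189-mu[1],.554-mu[0]),np.sqrt(e))
    x0,y0=np.array(pts).min(0);x1,y1=np.array(pts).max(0);print(I[y0:y1+1,x0:x1+1].astype(int))
E
```

```text
top 79 [0.55073472 0.19779456] yaw -0.08265776059227581 ctr -1.2152872931284366 [0.00631533 0.01252796]
[[ 73  72  72  75  86  97 101 102 107 109 106 100 110 119 131 137 130]
 [ 71  71  74  84 100  96  81  72  63  59  56  57  63  72  93 111 116]
 [ 71  73  81  87  86  72  48  42  34  34  36  33  31  35  43  60  73]
 [ 70  77  92  80  59  43  35  31  31  31  29  32  31  29  23  24  37]
 [ 71  78  87  65  41  32  33  30  31  33  32  31  31  22  15  18  22]
 [ 75  83  72  46  34  31  29  32  31  33  32  33  25  17  16  19  19]
 [ 80  89  61  34  32  31  31  32  33  34  33  29  22  15  15  20  21]
 [ 86  98  64  34  30  34  41  57  48  33  31  23  15  16  22  19  20]
 [ 83  94  60  34  34  44  80 101  76  40  25  16  12  16  21  19  19]
 [ 80  90  59  33  37  72 122 136  90  42  26  13  18  17  22  19  25]
 [ 85 102  64  35  51 101 143 130  80  33  16  15  19  21  20  21  23]
 [ 88 111  72  45  81 126 139 100  51  23  13  19  20  23  21  19  22]
 [ 87 104  74  68 115 141 117  66  30  12  14  18  18  19  20  17  22]
 [ 77  87  82 100 137 133  86  38  20  14  19  21  18  21  20  21  23]
 [
[... 219 characters left out ...]
3 [0.55088829 0.19992725] yaw 0.5161960130377471 ctr -1.2933732890207614 [0.00504036 0.00832098]
[[ 26  26  39  82  79  30  26  40  75 102 106 104 103 104 104 104]
 [ 26  27  42  94 141  78  48  94 103 105 104 104 104 104 104 105]
 [ 26  25  31  64 119 139  84  88 106 105 104 104 104 104 104 103]
 [ 26  26  22  31  65 112 103  61  85 104 104 105 104 104 103 102]
 [ 34  24  20  21  31  53  68  37  53  85 104 104 104 102 101 100]
 [ 56  26  19  18  21  25  28  30  33  53  85 104 102 101 101 100]
 [ 64  31  22  18  21  22  26  30  31  33  50  67  72  80  88  89]
 [ 50  25  20  22  20  19  20  27  29  30  30  31  48  60  60  59]
 [ 31  22  22  17  19  19  21  21  27  25  23  27  38  54  61  58]]
```

The stripe's slope in the top view gives a yaw of about -0.55 ± 0.04. The orange mark is at -0.58 and the knob was released at -0.575, so they agree. The knob is seated and the arm is clear, so I hand in.

```bash
python3 -c "
from bench import r;print(r.close_job())"
```

```text
the job is handed in; nothing more can be done
None
```

The job is handed in at about 20 s: the larger black knob is pushed fully home on the D-shaft and turned clockwise to the orange mark (released at yaw -0.575, target -0.576; the camera agrees to within about 0.04 rad), pushes read between moves peaked near 15 N, the arm is clear, and I know of nothing else that was touched.

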